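# Slide a painted ink stick to the end stop on a locking slide

### The job

On the painter's bench, send the freshly painted ink stick along its slide: with the fingertips press the red lock button on the blue carriage and, holding it down, push the carriage along the rail until it rests against the yellow end stop, then let go so that the button springs up and locks the carriage there. Only press and push: do not lift the ink stick or push it out of its cradle, and leave the two bowls and the spare ink stick where they are.

Things in the scene. Friction and masses are not known exactly. Their poses are not given: they have to be found in the camera images.
- rail: Aluminium slide bolted to the bench, 130 mm wide (its x), 280 mm long (its y); origin at the centre of its underside on the bench, z up. The carriage slides towards the rail's own +y. A steel rack with teeth every 10 mm runs along it.
- carriage (a joint): Travel of the blue carriage along the rail's +y, in m: 0 to 0.002 at the start, about 0.10, 0.12 or 0.14 at the stop, depending on which of three sockets the stop stands in. While the button is up a pawl locks it (under 3 mm of play); let up on the way, it locks again in the next tooth gap. Unlocked it slides with about 1 N (up to 1.5 N) of drag and stays where it is left.
- button (a joint): Depth to which the red lock button is pressed, in m: 0 up, 0.007 fully down. The carriage is free from 0.0045 down. It springs up by itself when let go; first movement takes about 1.5 N, fully down about 5 N.
- button_top (a point): Centre of the top of the red button, 32 mm across the rail (x) by 34 mm along it (y), 56 mm above the bench when up, 49 mm fully pressed; it rides on the carriage. Ahead of it stands the blue thumb ledge, a wall 44 mm wide and 6 mm thick with its near face 23.5 mm from this point towards rail +y and its top 14 mm above the unpressed button: fingertips on the button push the carriage by it.
- bumper (a point): Centre of the front (+y) face of the carriage's black rubber bumper, 35 mm above the bench, 48 mm ahead of the button's centre along the rail; carriage 118 x 90 mm, its deck 40 mm above the bench.
- stop_face (a point): Centre of the face that the bumper meets, on the yellow end stop (30 mm across the rail, 14 mm along it, top 46 mm above the bench), fixed on the rail in one of three sockets 20 mm apart; the other two have low black covers over which the carriage passes. Same axes as the rail.
- cradle (a point): Centre of the floor of the wooden cradle on the carriage, 40 mm above the bench, 55 mm from the button's centre towards the rail's +x; inside 30 x 80 mm, rim 6 mm high.
- ink_stick: Black ink stick with gold motifs, 24 x 74 x 12 mm, 40 g, lying loose in the cradle (3 mm of play each way) along the rail; origin at the centre of its underside. It rides along.
- bowl_a: White porcelain bowl, 84 mm across, 42 mm high, loose on the bench beside the rail (+x side); origin at the centre of its underside.
- bowl_b: Blue porcelain bowl, 72 mm across, 38 mm high, loose on the bench beside the rail (+x side); origin at the centre of its underside.
- spare_stick: Loose ink stick, 24 x 74 x 12 mm, on the bench near the rail's starting (-y) end; origin at the centre of its underside.
Not all that is in view belongs to the job. What is shaped like the ink_stick but green or turquoise is not meant.

How it is judged:
By the outcome, as a careful person would: the job done as asked, in the order asked, and still so for the second after the job is handed in, with the robot touching nothing.
It also fails if it takes over 37 s, if anything falls off the work surface, if the arm or the gripper's body presses on something with over 40 N, if the wrist force passes 120 N, or if a joint passes its speed limit or range.

### The arm

A 6-joint arm with a two-finger parallel gripper is mounted at the origin on the work surface. World frame = base frame: x ahead of the robot, y to its left, z up, the work surface at z = 0. Lengths are in m, angles in rad, forces in N, time in s.
With the tool pointing down it reaches from about 0.25 to 0.775 m from the base axis. Payload 4 kg.
Tool frame: the origin (TCP) lies at the very end of the fingers, on their centre line; the grasp point (between the pads) lies 19 mm behind it; z points along the fingers, y is the line along which they close (so a half turn about z gives the same grasp; the last joint's range is limited). The gripper opens to 94 mm and grips with 3 to 60 N. Pads are 16 mm wide; open, the fingers measure 119 mm over their backs; the gripper's body (75 mm by 177 mm) begins 78 mm behind the grasp point.
Start: joints at [1.18, 0.087, 1.371, -0, 1.684, -0.103], TCP at [0.156, 0.527, 0.206] pointing down, gripper open.
Joint ranges: [-3.1, 3.1], [-0.76, 2.03], [0.27, 2.55], [-1.08, 4.22], [0.17, 2.65], [-2.57, 2.57]. Speed limits (rad/s): [2.79, 2.79, 3.14, 3.14, 3.14, 3.14].

### API

Orientations are given as [roll, pitch, yaw] about the fixed x, y, z axes, in that order (R = Rz(yaw) Ry(pitch) Rx(roll)).
In Python, from bench import robot gives the robot as it stands. The module is installed in compiled form; this text tells all that it offers.
- The arm moves only by the tool move_arm, never from a script. Its argument "deltas" is one flat list of numbers, 7 for each row, row after row: the turn, a rotation vector about the tool's x, y, z in rad, then the shift along the tool's x, y, z in cm, then the closure, from -1 (fully open) to 1 (shut). A call has 1 to 8 rows; each row is the pose to reach, as a shift and turn from the pose commanded when the call began, along the tool's axes at that moment; what a row does not reach only later rows make up. A row lasts 1/10 s, in which the tool goes at most 50 mm and 8.59 degrees, less where a joint would pass 70% of its speed; a pose out of reach is approached as far as the arm can. A call with a gripper value outside its range is refused whole. The fingers move at their own pace and stop on an object; the grip force is fixed at half the most. Time passes only in rows, so rows that repeat a pose let the fingers close. It gives the time, the measured TCP pose, the force, the opening and the grip force at its end, in the units of the state.
- robot.get_obs(): the state, without advancing time (a new reading comes with each control period).
- robot.snapshot(name): name is "side" or "top"; returns a dict with "image" (384x512x3 uint8, red, green, blue), "depth" (384x512 float32, m along the optical axis (not along the pixel's ray), 0 where there is no reading), "fov_y" (degrees; the focal length in pixels is half the picture's height over the tangent of half this angle, whatever the lens; pixels are square), "cx", "cy" (the principal point, pixels), "D" ([k1, k2, p1, p2, k3] as OpenCV has them; the pictures are not rectified), "origin" and "orientation" of the camera in the world. Camera axes: x right, y up, looking along -z (the intrinsics and any distortion apply to the point x, -y, -z); pixel columns grow to the right and rows downward; lengths in m; the calibration is good to about 2 mm. A picture is of the moment at which its call begins.
- robot.close_job(): hands the job in; it is judged then, once.
The state is a dict: "time": time; "joint_positions": joint angles; "qvel": joint speeds; "joint_torque": joint torques, N m; "tool_pos": TCP position; "ee_rot": TCP orientation; "wrist_force": force on the tool from outside, world axes, zero at the start; "wrist_torque": the same for the moment, N m; "width": finger opening in m; "finger_force": force on a finger pad.
Only numpy, scipy, OpenCV 4.12 (cv2) and the standard library are available. Lean on these libraries where they do the work, as an engineer would, in place of code of your own. Each camera call takes 0.05 s, during which the arm holds its last target. There are 200 camera calls.

## Working session

There is one attempt and no reset: what is moved stays moved. The work goes in short steps, Python scripts to look and compute and a tool call to move; the robot and the scene stay as the last step left them, time stands still between calls to the robot, and variables do not carry over. Pictures are saved under pics/ and viewed, at most 10 in all, crops included, and the job is handed in when it is done.

Besides the shell and the picture viewer there is one more tool, called as name(argument=value, ...) on one line, values as JSON. move_arm: Moves the arm, as the interface text tells. Its arguments: {"type":"object","properties":{"deltas":{"type":"array","items":{"type":"number"}}},"required":["deltas"]}

```bash
mkdir -p pics; cat > h.py <<'E'
import numpy as np, cv2
from scipy.spatial.transform import Rotation as R
from bench import robot
def snap(n):
    s=robot.snapshot(n); f=192/np.tan(np.radians(s['fov_y'])/2)
    s['K']=np.array([[f,0,s['cx']],[0,f,s['cy']],[0,0,1.]])
    o=np.array(s['orientation'],float)
    s['R']=o if o.shape==(3,3) else R.from_euler('xyz',o).as_matrix() if o.size==3 else None
    return s
def rays(s,px):
    u=cv2.undistortPoints(np.array(px,float).reshape(-1,1,2),s['K'],np.array(s['D'],float)).reshape(-1,2)
    return np.c_[u[:,0],-u[:,1],-np.ones(len(u))]@s['R'].T
def onz(s,px,z):
    d=rays(s,px); o=np.array(s['origin']); return o+d*((z-o[2])/d[:,2])[:,None]
def bydepth(s,px):
    p=np.array(px,int).reshape(-1,2); return np.array(s['origin'])+rays(s,px)*s['depth'][p[:,1],p[:,0]][:,None]
E
python3 - <<'E'
from h import *
for n in('top','side'):
    s=snap(n); cv2.imwrite(f'pics/{n}0.png',s['image'][:,:,::-1])
    print(n,s['fov_y'],s['cx'],s['cy'],s['D'],s['origin'],s['orientation'])
o=robot.get_obs(); print(o)
E
```

```text
top 44.863934563510725 248.61080571873208 191.37581074002446 [-0.09930963  0.          0.          0.          0.        ] [ 0.45070648 -0.01704611  1.05797433] [ 0.13136113  0.03598184 -1.59836574]
side 54.26065525122642 261.60411196432614 196.45940235925394 [-0.06215296  0.          0.          0.          0.        ] [0.20462905 0.49891317 0.43860511] [ 1.05590428 -0.02082098 -2.50283944]
{'time': 0.1, 'joint_positions': array([ 1.17991727e+00,  8.79172358e-02,  1.37208950e+00, -1.43054827e-05,
        1.68357618e+00, -1.03093111e-01]), 'qvel': array([-0.00057792, -0.00238105, -0.0031729 , -0.00216204,  0.00043634,
        0.00203595]), 'joint_torque': array([ 2.48349548e-03, -3.41254485e+01, -3.03299940e+01,  7.20945792e-02,
        3.04303248e-02, -8.31328043e-05]), 'tool_pos': array([0.15592735, 0.52693116, 0.20440836]), 'ee_rot': array([-3.13961150e+00, -1.90675944e-04,  2.85380492e+00]), 'wrist_force': array([-0.00181412, -0.53574246, -0.42782036]), 'wrist_torque': array([0.01934768, 0.0050108 , 0.02465077]), 'finger_force': 0.0, 'width': 0.09430617498308769}
```

View pics/top0.png

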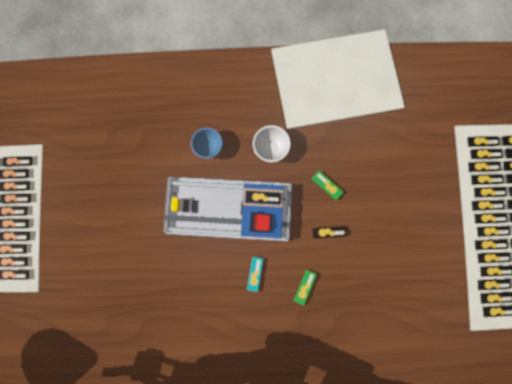

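View pics/side0.png

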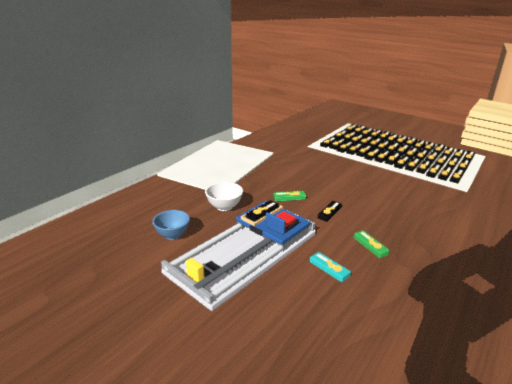

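Top view: the carriage is at right (button at 262,222) and the yellow stop at left (175,204). The ink stick is in the cradle at (263,197), so rail +y points left in the image, which is about world +y. The loose black stick at (330,232) is the spare, and the green and turquoise sticks are decoys. Next I'll measure in both views.

```bash
python3 - <<'E'
from h import *
tri={}
S={}
for n in('top','side'):
    s=snap(n); S[n]=s; hsv=cv2.cvtColor(s['image'],cv2.COLOR_RGB2HSV); h,sa,v=[hsv[...,i].astype(int) for i in range(3)]
    roi=np.zeros(h.shape,bool)
    if n=='top': roi[165:250,155:300]=1
    else: roi[190:300,160:320]=1
    for c,m,z in(('red',((h<6)|(h>174))&(sa>170)&(v>110),.056),('yel',(h>22)&(h<33)&(sa>180)&(v>120),.046),('blue',(h>105)&(h<125)&(sa>140)&(v>50),.040)):
        m=(m&roi).astype(np.uint8); k,l,st,ce=cv2.connectedComponentsWithStats(m)
        i=1+np.argmax(st[1:,4]); 
        r=cv2.minAreaRect(np.argwhere(l==i)[:,::-1].astype(np.float32)); 
        print(n,c,st[i],ce[i].round(1),'z-plane',onz(s,[ce[i]],z).round(4),'depth',bydepth(s,[ce[i]]).round(4))
        if n=='top': print('  corners',onz(s,cv2.boxPoints(r),z)[:,:2].round(4).tolist())
    if n=='top':
        # rail outline by depth height
        yy,xx=np.mgrid[165:255,150:305]; P=bydepth(s,np.c_[xx.ravel(),yy.ravel()]); ok=(P[:,2]>.008)&(P[:,2]<.09)
        Q=np.c_[xx.ravel(),yy.ravel()][ok]; r=cv2.minAreaRect(Q.astype(np.float32)); b=onz(s,cv2.boxPoints(r),.02); print('rail',b.round(4).tolist(), b.mean(0))
        e=[b[(i+1)%4]-b[i] for i in range(4)]; print([(round(np.hypot(*q[:2]),4),round(np.degrees(np.arctan2(q[1],q[0])),2)) for q in e])
a=cv2.resize(S['top']['image'][165:255,150:355,::-1],None,fx=3.9,fy=3.9,interpolation=2)
b=cv2.resize(S['side']['image'][190:300,160:350,::-1],(800,463)); b=cv2.resize(b,(420,243))
cv2.imwrite('pics/c1.png',np.vstack([a,cv2.copyMakeBorder(b,0,0,0,a.shape[1]-420,cv2.BORDER_CONSTANT)]))
E
```

```text
top red [255 215  15  15 201] [262.1 222. ] z-plane [[ 0.5167 -0.0118  0.056 ]] depth [[ 0.5168 -0.0118  0.0544]]
  corners [[0.5322, 0.003], [0.5313, -0.0272], [0.5011, -0.0262], [0.502, 0.0039]]
top yel [172 198   7  13  78] [174.8 203.9] z-plane [[0.5628 0.1795 0.046 ]] depth [[0.5631 0.1801 0.0427]]
  corners [[0.5762, 0.1855], [0.5757, 0.1721], [0.5491, 0.1723], [0.5495, 0.1857]]
top blue [242 207  40  30 569] [261.3 220.5] z-plane [[ 0.521  -0.0102  0.04  ]] depth [[ 0.5198 -0.0103  0.0568]]
  corners [[0.4919, 0.0345], [0.5536, 0.0298], [0.5466, -0.0558], [0.4852, -0.0505]]
rail [[0.5002, 0.2124, 0.02], [0.6304, 0.204, 0.02], [0.6039, -0.0807, 0.02], [0.4759, -0.0683, 0.02]] [0.55262332 0.06685199 0.02      ]
[(np.float64(0.1305), np.float64(-3.67)), (np.float64(0.286), np.float64(-95.31)), (np.float64(0.1286), np.float64(174.45)), (np.float64(0.2817), np.float64(85.06))]
side red [277 212  19  15 128] [286.6 217.8] z-plane [[ 0.5159 -0.0128  0.056 ]] depth [[ 0.5163 -0.0134  0.0556]]
side yel [197 266   7  15  67] [200.  272.8] z-plane [[0.5427 0.1913 0.046 ]] depth [[0.552  0.1829 0.0352]]
side blue [255 212  55  32 788] [279.9 228.1] z-plane [[0.519 0.004 0.04 ]] depth [[0.5089 0.0199 0.0528]]
```

View pics/c1.png

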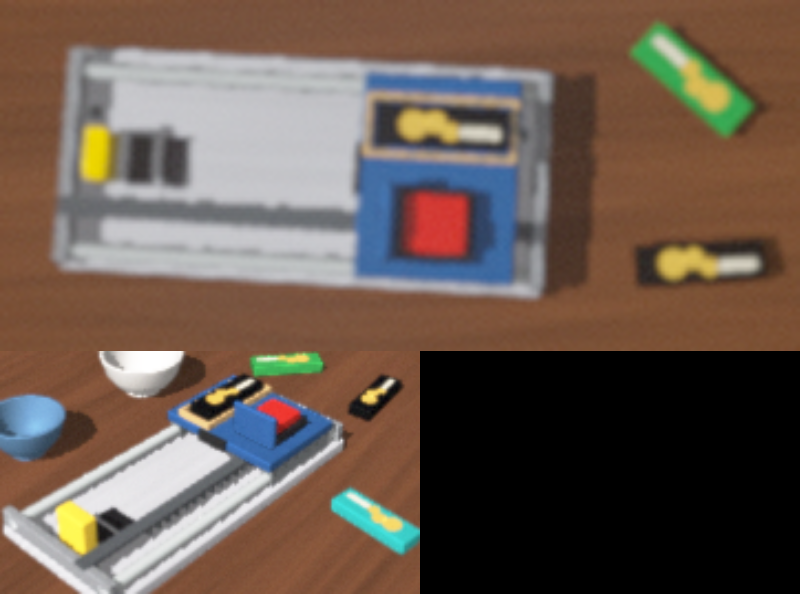

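Measured: button at (0.5165, −0.012), rail +y heading about 85.2°, and travel to the stop about 0.140 m, so it stands in the farthest socket. The heights agree with the sizes given. Next I move above the button with the fingers shut.

move_arm(deltas=[0, 0, -0.05, -6, -5, 1, 1, 0, 0, -0.1, -12, -10, 2, 1, 0, 0, -0.15, -18, -15, 3, 1, 0, 0, -0.2, -24, -20, 4, 1, 0, 0, -0.204, -30, -25, 5, 1, 0, 0, -0.204, -36, -30, 5, 1, 0, 0, -0.204, -42, -34.5, 5, 1, 0, 0, -0.204, -46, -38, 5, 1])

```text
time: 1.0
tool_pos: [0.3783, 0.1954, 0.1643]
ee_rot: [3.141, 0.0, 3.058]
wrist_force: [0.9, -0.1, 0.0]
width: 0.0333
finger_force: 0.0
```

move_arm(deltas=[0, 0, 0, 0, 0, 0, 1, 0, 0, 0, 0, 0, 0, 1, 0, 0, 0, 0, 0, 0, 1])

```text
time: 1.3
tool_pos: [0.3772, 0.198, 0.1644]
ee_rot: [3.141, -0.0, 3.059]
wrist_force: [0.6, -0.2, -0.4]
width: 0.0095
finger_force: 0.0
```

move_arm(deltas=[0, 0, 0, -2.6, -3.2, 0, 1, 0, 0, 0, -5.2, -6.4, 1, 1, 0, 0, 0, -7.8, -9.6, 2, 1, 0, 0, 0, -10.4, -12.8, 3.5, 1, 0, 0, 0, -13, -16, 5, 1, 0, 0, 0, -15.6, -19.2, 6.5, 1, 0, 0, 0, -15.6, -19.2, 7.5, 1, 0, 0, 0, -15.6, -19.2, 7.5, 1])

```text
time: 2.1
tool_pos: [0.5158, -0.0055, 0.0874]
ee_rot: [3.141, -0.005, 3.059]
wrist_force: [0.1, 0.0, -0.6]
width: 0.0005
finger_force: 0.0
```

```bash
python3 - <<'E'
from h import *
o=robot.get_obs(); print(o['tool_pos'],o['ee_rot'],o['width'],o['wrist_force'])
s=snap('side'); t=snap('top')
a=cv2.resize(s['image'][130:260,210:350,::-1],(560,520)); cv2.imwrite('pics/c2.png',a)
E
```

```text
[ 0.51582442 -0.00546613  0.08735038] [ 3.14052007 -0.00471846  3.05930948] 0.00048643698684875856 [ 0.06234065  0.02957401 -0.58737714]
```

View pics/c2.png

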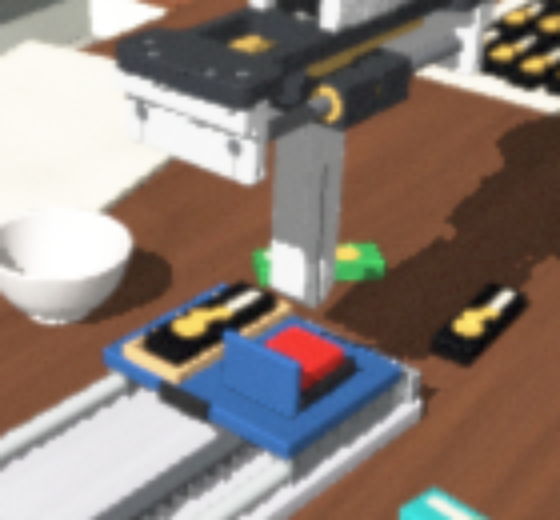

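The shut fingers are straight above the red button (crop 305,350), behind the ledge (265,370). Next I descend to just above it.

move_arm(deltas=[0, 0, 0, 0, 0, 0.8, 1, 0, 0, 0, 0, 0, 1.6, 1, 0, 0, 0, 0, 0, 2.3, 1, 0, 0, 0, 0, 0, 2.7, 1, 0, 0, 0, 0, 0, 2.7, 1, 0, 0, 0, 0, 0, 2.7, 1])

```text
time: 2.8
tool_pos: [0.5171, -0.0072, 0.0624]
ee_rot: [3.141, -0.0, 3.058]
wrist_force: [1.0, 0.2, -0.1]
width: 0.0008
finger_force: 0.0
```

move_arm(deltas=[0, 0, 0, 0, 0, 0.2, 1, 0, 0, 0, 0, 0, 0.4, 1, 0, 0, 0, 0, 0, 0.6, 1, 0, 0, 0, 0, 0, 0.7, 1, 0, 0, 0, 0, 0, 0.7, 1, 0, 0, 0, 0, 0, 0.7, 1])

```text
time: 3.4
tool_pos: [0.5172, -0.0072, 0.0557]
ee_rot: [-3.142, 0.0, 3.058]
wrist_force: [-0.4, -0.8, 1.4]
width: 0.0005
finger_force: 0.7
```

move_arm(deltas=[0, 0, 0, 0, 0, 0.2, 1, 0, 0, 0, 0, 0, 0.4, 1, 0, 0, 0, 0, 0, 0.6, 1, 0, 0, 0, 0, 0, 0.7, 1, 0, 0, 0, 0, 0, 0.7, 1])

```text
time: 3.9
tool_pos: [0.5173, -0.0072, 0.0492]
ee_rot: [-3.142, 0.0, 3.058]
wrist_force: [-2.2, -0.1, 5.7]
width: 0.0006
finger_force: 3.0
```

move_arm(deltas=[0, 0, 0, 0, 0, 0.05, 1, 0, 0, 0, 0, 0.3, 0.05, 1, 0, 0, 0, 0, 0.6, 0.05, 1, 0, 0, 0, 0, 1.0, 0.05, 1, 0, 0, 0, 0, 1.5, 0.05, 1, 0, 0, 0, 0, 2.0, 0.05, 1])

```text
time: 4.5
tool_pos: [0.519, 0.0125, 0.0492]
ee_rot: [-3.141, 0.001, 3.058]
wrist_force: [-2.3, -0.9, 7.9]
width: 0.0007
finger_force: 3.9
```

move_arm(deltas=[0, 0, 0, 0, 0.8, 0, 1, 0, 0, 0, 0, 1.8, 0, 1, 0, 0, 0, 0, 2.8, 0, 1, 0, 0, 0, 0, 3.8, 0, 1, 0, 0, 0, 0, 4.8, 0, 1, 0, 0, 0, 0, 5.8, 0, 1, 0, 0, 0, 0, 6.6, 0, 1, 0, 0, 0, 0, 7, 0, 1])

```text
time: 5.3
tool_pos: [0.5251, 0.083, 0.0491]
ee_rot: [3.142, 0.001, 3.058]
wrist_force: [-2.3, 0.0, 8.4]
width: 0.0003
finger_force: 3.7
```

```bash
python3 - <<'E'
from h import *
o=robot.get_obs(); print(o['tool_pos'],o['wrist_force'])
s=snap('side'); 
a=cv2.resize(s['image'][160:300,160:320,::-1],(640,560)); cv2.imwrite('pics/c3.png',a)
E
```

```text
[0.52507395 0.08303058 0.04914773] [-2.27845099  0.04576443  8.44503274]
```

View pics/c3.png

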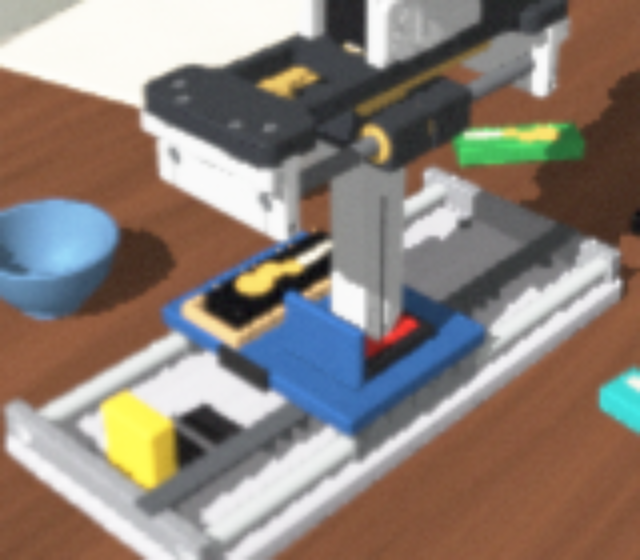

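The carriage is riding along: the bumper is at (245,368) and the stop at (140,440), and the stick is still in its cradle. I keep pushing, slowing near the stop.

move_arm(deltas=[0, 0, 0, 0, 0.8, 0, 1, 0, 0, 0, 0, 1.6, 0, 1, 0, 0, 0, 0, 2.4, 0, 1, 0, 0, 0, 0, 3.2, 0, 1, 0, 0, 0, 0, 4, 0, 1, 0, 0, 0, 0, 4.5, 0, 1, 0, 0, 0, 0, 4.8, 0, 1, 0, 0, 0, 0, 4.9, 0, 1])

```text
time: 6.15
tool_pos: [0.5293, 0.1317, 0.0491]
ee_rot: [3.141, 0.001, 3.058]
wrist_force: [-2.0, -1.2, 6.6]
width: 0.0004
finger_force: 3.6
```

move_arm(deltas=[0, 0, 0, 0, 0.2, 0, 1, 0, 0, 0, 0, 0.4, 0, 1, 0, 0, 0, 0, 0.6, 0, 1, 0, 0, 0, 0, 0.7, 0, 1, 0, 0, 0, 0, 0.7, 0, 1])

```text
time: 6.65
tool_pos: [0.5303, 0.1365, 0.0491]
ee_rot: [-3.138, 0.002, 3.058]
wrist_force: [-1.4, -5.3, 6.0]
width: 0.0003
finger_force: 3.4
```

move_arm(deltas=[0, 0, 0, 0, 0.2, 0, 1, 0, 0, 0, 0, 0.2, 0, 1, 0, 0, 0, 0, 0.2, 0, 1])

```text
time: 6.95
tool_pos: [0.5305, 0.1385, 0.0491]
ee_rot: [-3.138, 0.003, 3.057]
wrist_force: [-1.6, -4.6, 6.3]
width: 0.0003
finger_force: 3.2
```

```bash
python3 - <<'E'
from h import *
o=robot.get_obs(); print(o['tool_pos'],o['wrist_force'])
s=snap('side'); 
a=cv2.resize(s['image'][180:300,160:300,::-1],(700,600)); cv2.imwrite('pics/c4.png',a)
E
```

```text
[0.53053043 0.13851316 0.04910326] [-1.64622677 -4.55450191  6.31779305]
```

View pics/c4.png

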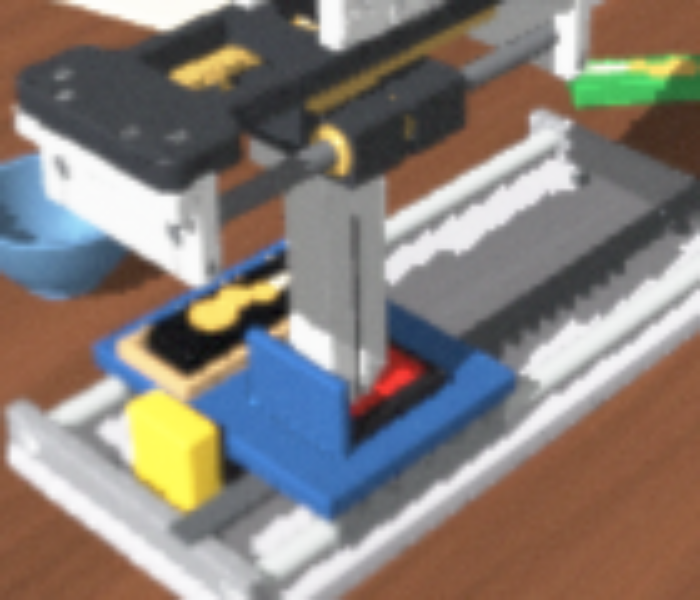

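Force stays at about 5 N while the tip slips forward on the button, so the bumper (hidden behind the stop, near 225,460) is resting against the stop. I let go straight up.

move_arm(deltas=[0, 0, 0, 0, 0, -0.3, 1, 0, 0, 0, 0, 0, -0.6, 1, 0, 0, 0, 0, 0, -0.9, 1, 0, 0, 0, 0, 0, -2, 1, 0, 0, 0, 0, 0, -4, 1, 0, 0, 0, 0, 0, -7, 1, 0, 0, 0, 0, 0, -10, 1, 0, 0, 0, 0, 0, -13, 1])

```text
time: 7.8
tool_pos: [0.5288, 0.1412, 0.1791]
ee_rot: [3.14, -0.001, 3.059]
wrist_force: [0.4, -0.7, -0.0]
width: 0.0007
finger_force: 0.0
```

move_arm(deltas=[0, 0, 0, 3, 0, -2, 1, 0, 0, 0, 7, 0, -2, 1, 0, 0, 0, 11, 0, -2, 1, 0, 0, 0, 15, 0, -2, 1, 0, 0, 0, 18, 0, -2, 1, 0, 0, 0, 18, 0, -2, 1])

```text
time: 8.4
tool_pos: [0.3472, 0.1564, 0.1986]
ee_rot: [3.14, -0.0, 3.061]
wrist_force: [0.2, 0.5, -0.3]
width: 0.0003
finger_force: 0.0
```

```bash
python3 - <<'E'
from h import *
o=robot.get_obs(); print(o['tool_pos'],o['wrist_force'])
s=snap('side'); t=snap('top')
for n,q in(('top',t),('side',s)):
    hsv=cv2.cvtColor(q['image'],cv2.COLOR_RGB2HSV); h,sa,v=[hsv[...,i].astype(int) for i in range(3)]
    m=(((h<6)|(h>174))&(sa>170)&(v>110)); m[:,:150]=0; m[:,320:]=0
    k,l,st,ce=cv2.connectedComponentsWithStats(m.astype(np.uint8))
    if k<2: continue
    c=ce[1+np.argmax(st[1:,4])]
    print(n,c,onz(q,[c],.056),bydepth(q,[c]))
a=cv2.resize(s['image'][190:300,160:300,::-1],(600,471)); b=cv2.resize(t['image'][100:260,150:355,::-1],(603,471))[:,:]
cv2.imwrite('pics/c5.png',cv2.resize(np.hstack([a,b]),(800,313)))
E
```

```text
[0.34717267 0.15638491 0.19860692] [ 0.20695798  0.5255986  -0.27952844]
top [197.57209302 218.16744186] [[0.52908107 0.12773991 0.056     ]] [[0.52896807 0.12753115 0.05744474]]
side [233.425      251.57083333] [[0.52796572 0.12786824 0.056     ]] [[0.52867494 0.12705438 0.05516078]]
```

View pics/c5.png

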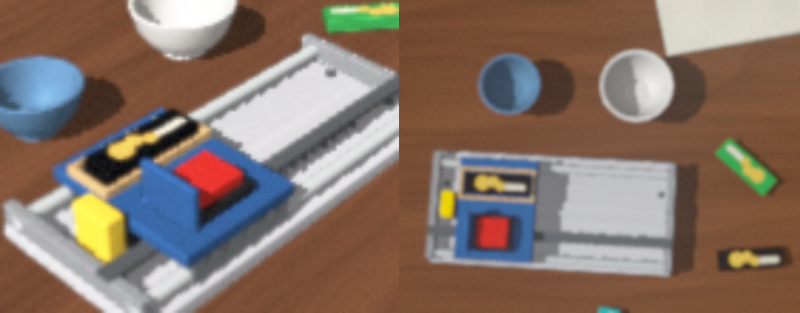

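The button moved 0.140 m, as predicted, and is back up at about 0.056 m. The carriage is against the stop, the stick is in its cradle, and the bowls and spare stick are where they were.

```bash
python3 -c "from bench import robot; print(robot.close_job())"
```

```text
the job is handed in; nothing more can be done
None
```

The job is handed in at about 8.5 s: the carriage rests against the yellow stop after about 0.140 m of travel, the button is up so it should be locked (I did not test the lock by pushing), and the ink stick, bowls and spare stick are in place in the final pictures.

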